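# Tip the jar insert out of its nest and put it away in the crate

## Robot

A 6-joint arm with a two-finger parallel gripper is mounted at the origin on the work surface. World frame = base frame: x ahead of the robot, y to its left, z up, the work surface at z = 0. Lengths are in m, angles in rad, forces in N, time in s.
With the tool pointing down it reaches from about 0.35 to 0.975 m from the base axis. Payload 4.9 kg.
Tool frame: the origin (TCP) lies on the mounting face of the last link; the fingertips stand 173 mm ahead of it and the grasp point (between the pads) lies 155 mm ahead of it; x points along the fingers, y is the direction in which the jaws open and shut, and the axes are right-handed (so a half turn about x gives the same grasp; the last joint's range is limited). The gripper opens to 85 mm and grips with 20 to 120 N. Pads are 22 mm wide; open, the fingers measure 114 mm over their backs; the gripper's body (76 mm by 85 mm) begins 54 mm behind the grasp point. The pads swing forward as they close: fully open they stand 13 mm farther back than shut.
Start: joints at [1.118, 0.053, 1.613, -0, 1.476, -0.119], TCP at [0.205, 0.59, 0.405] pointing down, gripper open.
Joint ranges: [-3.01, 3.01], [-1.01, 2.22], [0.06, 2.58], [-1.02, 4.17], [0.09, 2.62], [-3.14, 3.14]. Speed limits (rad/s): [2.57, 2.57, 3.14, 3.14, 3.14, 3.14].

## Interface

Orientations are given as a unit quaternion [w, x, y, z].
In Python, from plant import manip gives the robot as it stands.
- The arm moves only by the tool send_rows, never from a script. Its argument "motion" is a list that holds one entry, the list of rows, each a list of 6 numbers: the shift along the world's x, y, z in cm, then the turn, a rotation vector about the world's x, y, z in rad. A call has 1 to 12 rows; each row shifts and turns the commanded pose from where the row before left it; what a row does not reach is not made up. A row lasts 1/12 s, in which the tool goes at most 41.7 mm and 7.16 degrees, less where a joint would pass 70% of its speed; a pose out of reach is approached as far as the arm can. A call with a gripper value outside its range is refused whole. "fingers" is the closure, from 0 (fully open) to 1 (shut), set as the call begins (left out, the last holds). The fingers move at their own pace and stop on an object; the grip force is fixed at half the most. Time passes only in rows, so rows that do not move let the fingers close. It gives the time, the measured TCP pose, the force and the opening at its end, in the units of the state.
- manip.state(): the state, without advancing time (a new reading comes with each control period).
- manip.grab_frame(name): name is "scene" or "side" or "wrist"; returns the picture (400x640x3 uint8, red, green, blue); there is no depth.
- manip.calibration(name): a dict with "mtx" (3x3 intrinsics, pixels), "cam_to_world" (4x4, takes a point from camera to world coordinates); the wrist camera has in their place "hand_eye" (4x4, takes a point from camera to tool coordinates, whose origin is the TCP and whose axes are the tool frame's). Camera axes: x right, y up, looking along -z (the intrinsics and any distortion apply to the point x, -y, -z); pixel columns grow to the right and rows downward; lengths in m; the calibration is good to about 2 mm. The wrist camera is an equidistant fisheye: a pixel r from the principal point sees the ray r / f radians off the axis. A picture is of the moment at which its call begins: read the wrist's pose just before it. calibration takes no time and is no camera call.
- manip.job_done(): hands the job in, once; it reports no verdict.
Trained networks look in the newest picture that a camera, given by its name, has taken for a name from the list of things; names that differ only in an ending like _2 or _b are one class to them, and where a whole thing is asked for, a point or a joint stands for the part that bears it (a point fixed in the world has none). Each returns a list of dicts, best first, with "confidence" (0 to 1); they miss things now and then, are a little off and sometimes report something else, mostly with a low value. They report only what shows in the picture. A call takes as long as a camera call. They do not tell look-alikes from the thing itself.
- manip.boxes_of(query, camera): "centre" ([x, y, z] in m, in the coordinates of the camera as it stood for that picture, good to about 4 mm: the middle of the surface that is visible of it).
- manip.trace(query, camera): "region" (400x640 bool, what is visible of it).
- manip.landmark_of(query, camera): "centre" ([x, y, z] in m, in the coordinates of the camera as it stood for that picture, good to about 4 mm: a listed point, or the origin of a listed thing).
The state is a dict: "time": time; "joint_pos": joint angles; "joint_vel": joint speeds; "joint_efforts": joint torques, N m; "tool_pos": TCP position; "tool_rot": TCP orientation; "contact_force": force on the tool from outside, world axes, zero at the start; "ft_torque": the same for the moment, N m; "gripper_width": opening from 0.0 (shut) to 1.0 (fully open).
Only numpy, scipy, OpenCV 4.12 (cv2) and the standard library are available. Lean on these libraries where they do the work, as an engineer would, in place of code of your own. Each camera call takes 0.05 s, during which the arm holds its last target.

## Task

Change-over at the jar station: press down the stepped end of the white insert in the grey metal nest until it tips and stays tipped up by itself, then take it by its raised end, lift it out from under the bridge and lay it flat, right way up, on the floor of the shallow yellow crate that holds two jars. Set it down, do not drop it, and leave all the jars standing where they are.

Things in the scene. Friction and masses are not known exactly. Their poses are not given: they have to be found in the camera images.
- insert_center (a point): Centre of the insert: loose white plastic block 140 (x) x 60 (y) x 30 mm (z, top up), 0.25 to 0.45 kg, two thin round rings let into its top. The last 11 mm at its -x end are a step only 10 mm thick, so the full-height top ends 59 mm from the centre on that side. Starts level in the nest, axes parallel to the nest's, its top 1 mm below the rim, 1 to 3 mm of play all round.
- insert_press (a point): Spot to press: on the insert's top (z +15 mm from its centre), 45 mm from the centre towards -x. A light press (under 3 N) tips the insert about the edge of the pocket floor; past about 16 degrees (spot sunk 14 mm) it falls over by itself and stays at about 29 degrees (spot sunk 25 mm): step end down in the trench, +x end raised.
- insert_raised (a point): Spot to grip once tipped: in the middle of the insert (half its width and thickness), 55 mm from its centre towards +x, 15 mm short of the +x end. When tipped, the end there stands clear of the nest's rim and its two side faces, 60 mm apart, can be pinched just above the rim. The lower part of the insert stays in the pocket.
- nest: Fixed nest of grey anodised aluminium; origin on the table below the pocket's centre, z up. Block 187 (x) x 116 mm (y), flat rim 70 mm above the table, on a base plate 5 mm thick. Open-topped pocket 143 x 64 mm, centred: for x above -0.5 mm its floor is level, 39 mm above the table; for x below that it is a trench with its floor 5 mm above the table.
- nest_bridge (a point): Middle of the lower front edge of the fixed grey bar over the nest: 58 mm from the nest's origin towards +x, 195 mm above the table. The bar runs 300 mm along the nest's y, is 60 mm deep (towards +x) and 45 mm high; posts 30 x 20 mm at y +-130 mm. A tool pointing straight down at the raised end hits it: lean the tool about 40 deg, top towards -x. Lift 75 mm straight up, then away towards -x.
- crate: Fixed shallow yellow plastic crate, open at the top, 340 mm (x) by 240 mm (y) outside, 55 mm high, walls and floor 5 mm thick; origin at the centre of its underside, on the table. Two jars stand in its +x part (their centres about 110 to 120 mm from the crate's centre towards +x); the rest is empty.
- jar_a: Filled jam jar, dark glass with a brass-coloured lid, 64 mm across, 65 mm tall, loose; origin at the centre of its underside. A bystander standing in the crate, on its -y side.
- jar_b: Filled jam jar, dark glass with a brass-coloured lid, 64 mm across, 65 mm tall, loose; origin at the centre of its underside. A bystander standing in the crate, on its +y side.
- jar_c: Filled jam jar, dark glass with a brass-coloured lid, 64 mm across, 65 mm tall, loose; origin at the centre of its underside. A bystander standing on the table between nest and crate, near the robot.
- jar_d: Filled jam jar, dark glass with a brass-coloured lid, 64 mm across, 65 mm tall, loose; origin at the centre of its underside. A bystander standing on the table between nest and crate, far from the robot.
Not all that is in view belongs to the job. Of the things that look like the part that bears insert_center, the smaller one is meant.

How it is judged:
On the way:
1. The insert stands tipped up in the nest (more than 20 degrees) by itself, with the fingers off it (angle between insert_center's own z axis and vertical between 0.35 and 0.7 rad and x of insert_center in the frame of nest between -0.03 and 0.03 m and y of insert_center in the frame of nest between -0.01 and 0.01 m and contact force between the fingers and insert below 0.1 N), for 0.2 s.
At the end, for the whole second after the job is handed in: The insert lies at rest on the crate's floor, inside its walls, right way up and flat within 6 degrees (its centre 14 to 27 mm above the crate's underside); every jar stands upright within 40 mm of where it was (x of insert_center in the frame of crate between -0.165 and 0.165 m and y of insert_center in the frame of crate between -0.115 and 0.115 m and z of insert_center in the frame of crate between 0.014 and 0.027 m and angle between insert_center's own z axis and vertical below 0.1 rad and linear speed of insert below 0.02 m/s and angle between each of jar_a, jar_b, jar_c, jar_d's own z axis and vertical below 0.2 rad and distance of each of jar_a, jar_b, jar_c, jar_d from where it was at the start of the episode below 0.04 m); the robot touches nothing.
It fails at once if The insert is dropped: it moves faster than 0.6 m/s over the crate without the fingers on it (horizontal distance between insert_center and crate below 0.2 m and linear speed of insert above 0.6 m/s and contact force between the fingers and insert below 0.05 N).
It fails at once if A jar is knocked over (angle between any of jar_a, jar_b, jar_c, jar_d's own z axis and vertical above 0.6 rad).
It also fails if it takes over 61 s, if anything falls off the work surface, if the arm or the gripper's body presses on something with over 40 N, if the wrist force passes 120 N, or if a joint passes its speed limit or range.

## Working session

There is one attempt and no reset: what is moved stays moved. The work goes in short steps, Python scripts to look and compute and a tool call to move; the robot and the scene stay as the last step left them, time stands still between calls to the robot, and variables do not carry over. Pictures are saved under pics/ and viewed, and the job is handed in when it is done.

Besides the shell and the picture viewer there is one more tool, called after "Emit:" as name([rows], argument=value, ...), one row to a line, values as JSON. send_rows: Moves the arm, as the interface text tells. Its arguments: {"type":"object","properties":{"motion":{"type":"array","items":{"type":"array","items":{"type":"array","items":{"type":"number"}}}},"fingers":{"type":"number"}},"required":["motion"]}

```bash
mkdir -p pics; ls; cat > h.py <<'E'
import numpy as np, cv2
from plant import manip
from scipy.spatial.transform import Rotation as R
def T(s=None):
    s=s or manip.state(); M=np.eye(4); q=s['tool_rot']; M[:3,:3]=R.from_quat([q[1],q[2],q[3],q[0]]).as_matrix(); M[:3,3]=s['tool_pos']; return M
def c2w(cam,M=None):
    c=manip.calibration(cam)
    return c['cam_to_world'] if 'cam_to_world' in c else (T() if M is None else M)@np.array(c['hand_eye'])
def proj(cam,p,M=None):
    c=manip.calibration(cam); W=np.array(c2w(cam,M)); q=np.linalg.inv(W)@np.append(p,1); v=np.array([q[0],-q[1],-q[2]]); K=np.array(c['mtx'])
    if cam=='wrist':
        r=np.hypot(v[0],v[1]); th=np.arctan2(r,v[2]); v=np.array([v[0]/r*th,v[1]/r*th,1])
    else: v=v/v[2]
    return (K@v)[:2]
def save(n,im): cv2.imwrite('pics/'+n,im[:,:,::-1])
def tw(cam,p,M=None): return (np.array(c2w(cam,M))@np.append(p,1))[:3]
E
python3 - <<'E'
from h import *
np.set_printoptions(precision=4,suppress=True)
print(manip.state())
for c in ['scene','side','wrist']:
    print(c,manip.calibration(c))
    M=T(); im=manip.grab_frame(c); save(c+'0.png',im)
    for q in ['insert_center','insert_press','nest','nest_bridge','crate','jar_a']:
        for d in manip.landmark_of(q,c): print(c,q,round(d['confidence'],2),tw(c,d['centre'],M),proj(c,tw(c,d['centre'],M),M))
E
```

```text
pics
{'time': 0.0, 'joint_pos': array([ 1.118 ,  0.0533,  1.6143,  0.    ,  1.476 , -0.119 ]), 'joint_vel': array([-0.0004, -0.001 , -0.0022, -0.0018, -0.0002, -0.0006]), 'joint_efforts': array([ -0.0016, -39.3695, -37.017 ,  -0.0003,   0.0075,  -0.    ]), 'tool_pos': array([0.2046, 0.5903, 0.4035]), 'tool_rot': array([ 0.6971,  0.1168,  0.6975, -0.1181]), 'contact_force': array([ 0.0122, -0.3551, -0.1142]), 'ft_torque': array([ 0.0303, -0.018 ,  0.0061]), 'gripper_width': 1.0010596549171993}
scene {'mtx': array([[482.9196,   0.    , 324.9279],
       [  0.    , 482.9196, 209.4957],
       [  0.    ,   0.    ,   1.    ]]), 'cam_to_world': array([[-0.7152, -0.5988,  0.3603,  0.9131],
       [ 0.6989, -0.6086,  0.3757,  0.5207],
       [-0.0057,  0.5206,  0.8538,  1.2741],
       [ 0.    ,  0.    ,  0.    ,  1.    ]])}
scene insert_center 0.71 [0.1777 0.2909 0.0163] [451.147  234.7395]
scene insert_center 0.67 [0.4852 0.2478 0.0546] [370.433  288.5622]
scene insert_press 0.88 [0.2345 0.2957 0.0394] [441.922  244.1994]
scene insert_press 0.87 [0.4425 0.238  0.0668] [378.8567 274.0328]
s
[... 1287 characters left out ...]
ar_a 0.82 [ 0.6626 -0.1941  0.0039] [250.4028 155.971 ]
side jar_a 0.75 [0.4396 0.2395 0.0708] [294.3644 299.861 ]
side jar_a 0.58 [ 0.4481 -0.0087  0.0019] [312.3986 218.1432]
wrist {'mtx': array([[309.7069,   0.    , 317.9268],
       [  0.    , 309.7069, 201.8625],
       [  0.    ,   0.    ,   1.    ]]), 'hand_eye': array([[-0.    ,  0.2742, -0.9617,  0.0306],
       [ 1.    , -0.0009, -0.0003,  0.0007],
       [-0.0009, -0.9617, -0.2742, -0.0704],
       [ 0.    ,  0.    ,  0.    ,  1.    ]])}
wrist insert_center 0.58 [0.1708 0.295  0.0168] [116.0205 223.8495]
wrist insert_press 0.73 [0.2346 0.2999 0.0414] [129.0504 269.3234]
wrist nest 0.73 [ 0.4782  0.2545 -0.004 ] [194.7377 372.9823]
```

```bash
python3 - <<'E'
import cv2
a=cv2.imread('pics/scene0.png');cv2.imwrite('pics/crop_scene.png',cv2.resize(a[190:340,180:520],None,fx=2.35,fy=2.35,interpolation=2)[:600,:800])
a=cv2.imread('pics/side0.png');cv2.imwrite('pics/crop_side.png',cv2.resize(a[200:400,180:450],None,fx=2.9,fy=2.9,interpolation=2)[:600,:800])
E
```

```text
(no output)
```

View pics/scene0.png

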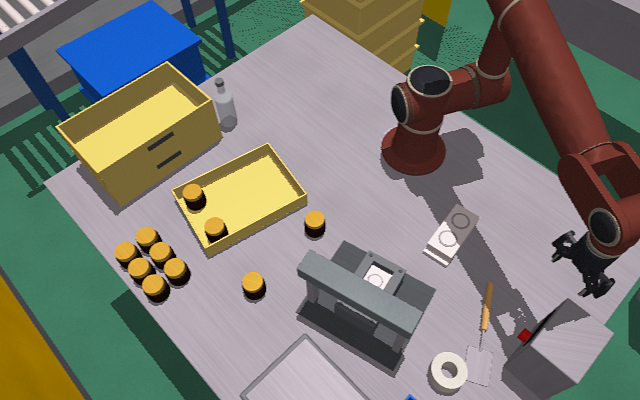

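View pics/side0.png

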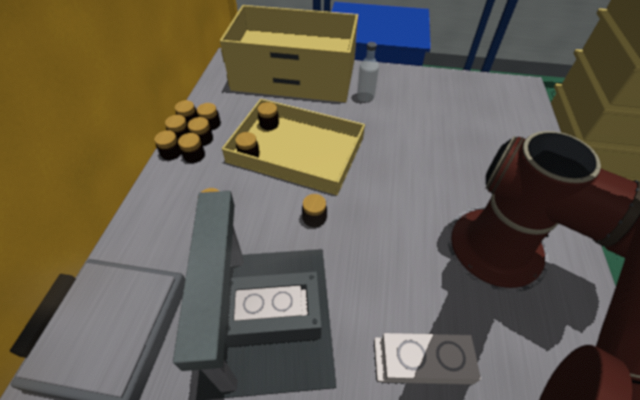

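View pics/wrist0.png

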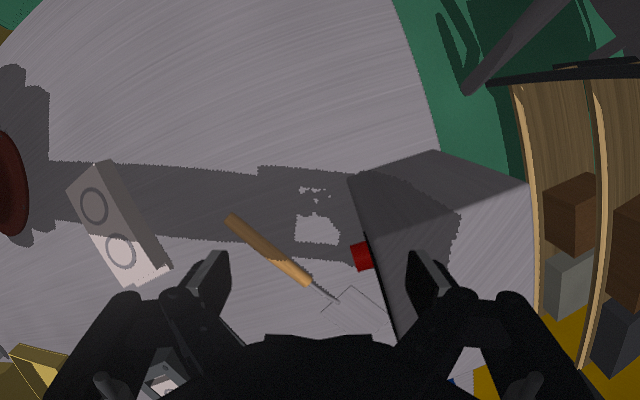

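```bash
sleep 0
```

```text
(no output)
```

View pics/crop_side.png

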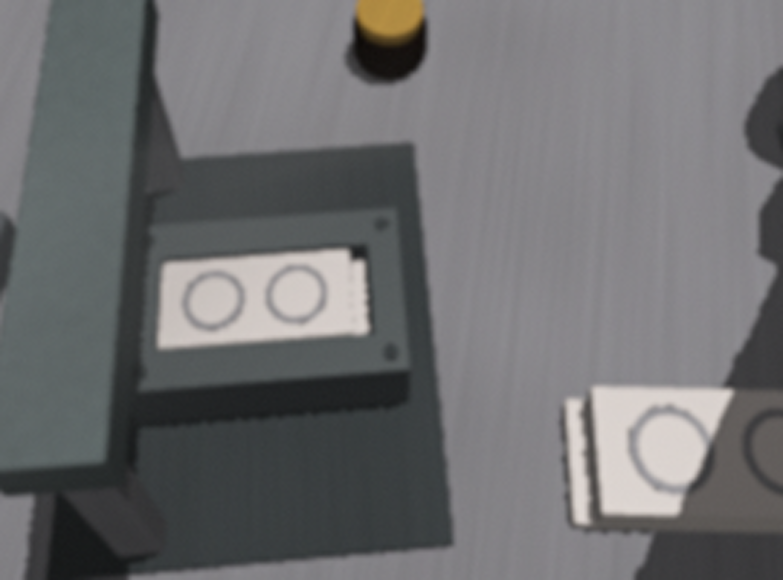

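View pics/crop_scene.png

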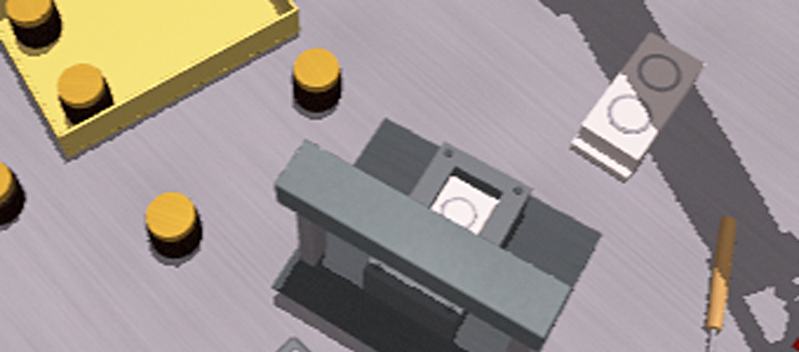

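```bash
cat >> h.py <<'E'
def back(cam,px,z):
    c=manip.calibration(cam); K=np.array(c['mtx']); W=np.array(c['cam_to_world'])
    d=np.linalg.inv(K)@[px[0],px[1],1]; d=W[:3,:3]@[d[0],-d[1],-d[2]]; o=W[:3,3]
    return o+d*(z-o[2])/d[2]
E
python3 - <<'E'
from h import *
np.set_printoptions(precision=4,suppress=True)
f=lambda x,y:(180+(x+.5)/2.9-.5,200+(y+.5)/2.9-.5)
A=back('side',f(397,208),.07);B=back('side',f(409,370),.07)
print(A,B,np.linalg.norm(A-B)); d=B-A; print('yaw',np.degrees(np.arctan2(-d[0],d[1])))
I=[back('side',f(*p),.069) for p in [(161,261),(352,248),(354,343),(158,348)]]
print(I); 
for i in range(4):
    d=I[(i+1)%4]-I[i]; print(np.linalg.norm(d),np.degrees(np.arctan2(d[1],d[0])))
manip.grab_frame('side'); 
for q,z in [('insert_center',.069),('crate',.055)]:
    for r in manip.trace(q,'side'):
        m=r['region'].astype(np.uint8); ys,xs=np.nonzero(m)
        P=np.array([back('side',p,z)[:2] for p in zip(xs,ys)]); rect=cv2.minAreaRect((P*1000).astype(np.float32)); print(q,r['confidence'],xs.mean(),ys.mean(),rect)
manip.grab_frame('scene'); 
for q,z in [('insert_center',.069),('crate',.055)]:
    for r in manip.trace(q,'scene'):
        m=r['region'].astype(np.uint8); ys,xs=np.nonzero(m)
        P=np.array([back('scene',p,z)[:2] for p in zip(xs,ys)]); rect=cv2.minAreaRect((P*1000).astype(np.float32)); print(q,r['confidence'],xs.mean(),ys.mean(),rect)
E
```

```text
[0.4068 0.1708 0.07  ] [0.3796 0.284  0.07  ] 0.11646452656975904
yaw 13.469214613901283
[array([0.5617, 0.2372, 0.069 ]), array([0.4328, 0.2059, 0.069 ]), array([0.4184, 0.272 , 0.069 ]), array([0.5452, 0.2965, 0.069 ])]
0.13265649975812105 -166.33833655663815
0.06765544138536199 102.23576837687754
0.12908530061729664 10.935479043639281
0.061528435795456936 -74.44414262390599Traceback (most recent call last):
  File "<stdin>", line 14, in <module>
  File "h.py", line 18, in back
    c=manip.calibration(cam); K=np.array(c['mtx']); W=np.array(c['cam_to_world'])
ValueError: time passes only in moves, steps and waits
```

```bash
sed -i 's/^def T(/_cal={}\ndef cal(c):\n    if c not in _cal: _cal[c]=manip.calibration(c)\n    return _cal[c]\ndef T(/; s/=manip.calibration(cam)/=cal(cam)/' h.py
python3 - <<'E'
from h import *
np.set_printoptions(precision=4,suppress=True)
for p in [(364.5,122),(337,187),(224,148),(269,101)]: print(back('side',p,.055))
for p in [(269,145),(307,193),(210,251),(172,190)]: print('sc',back('scene',p,.055))
print(T(), manip.state()['time'])
u=np.array([.973,.230]);v=np.array([-.23,.973]);n=np.array([.484,.251])
im=cv2.imread('pics/side0.png')
for x in(-93.5,93.5):
  for y in(-58,58):
    p=n+u*x/1e3+v*y/1e3; c=proj('side',[*p,.07]); cv2.circle(im,(int(c[0]),int(c[1])),2,(0,0,255),-1)
for x in(-71.5,71.5):
  for y in(-32,32):
    p=n+u*x/1e3+v*y/1e3; c=proj('side',[*p,.07]); cv2.circle(im,(int(c[0]),int(c[1])),2,(255,0,0),-1)
c=proj('side',[*(n-u*.045),.069]); cv2.circle(im,(int(c[0]),int(c[1])),2,(0,255,0),-1)
cv2.imwrite('pics/side_ov.png',cv2.resize(im[60:380,150:400],None,fx=1.85,fy=1.85,interpolation=2))
E
```

```text
[ 0.3503 -0.3368  0.055 ]
[ 0.3966 -0.0763  0.055 ]
[ 0.7216 -0.1638  0.055 ]
[ 0.6508 -0.3866  0.055 ]
sc [ 0.3569 -0.3162  0.055 ]
sc [ 0.3964 -0.0955  0.055 ]
sc [ 0.7247 -0.1447  0.055 ]
sc [ 0.6812 -0.3912  0.055 ]
[[-0.      0.3276  0.9448  0.2048]
 [-0.0001  0.9448 -0.3276  0.5905]
 [-1.     -0.0001 -0.      0.4047]
 [ 0.      0.      0.      1.    ]] 1.15
```

View pics/side_ov.png

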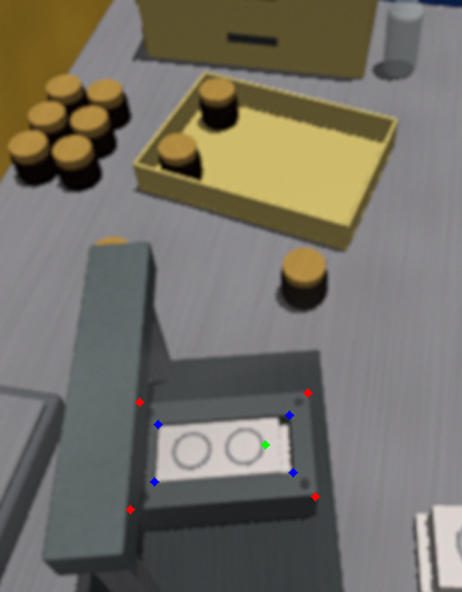

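Emit:
send_rows([
  [[1.6,-2.4,0,0,0,0.047],[1.6,-2.4,0,0,0,0.047],[1.6,-2.4,0,0,0,0.047],[1.6,-2.4,0,0,0,0.047],[1.6,-2.4,0,0,0,0.047],[1.6,-2.4,0,0,0,0.047],[1.6,-2.4,0,0,0,0.047],[1.6,-2.4,0,0,0,0.047],[1.6,-2.4,0,0,0,0.047],[1.6,-2.4,0,0,0,0.047],[1.6,-2.4,0,0,0,0.047],[1.6,-2.4,0,0,0,0.047]],
], fingers=1)

```text
time: 2.15
tool_pos: [0.3973, 0.3012, 0.4049]
tool_rot: [0.703, -0.082, 0.702, 0.082]
contact_force: [0.3, -0.2, 0.0]
gripper_width: 0.003
```

Emit:
send_rows([
  [[0.7,-1.0,-1.3,0,0,0],[0.7,-1.0,-1.3,0,0,0],[0.7,-1.0,-1.3,0,0,0],[0.7,-1.0,-1.3,0,0,0],[0.7,-1.0,-1.3,0,0,0],[0.7,-1.0,-1.3,0,0,0],[0,0,-1.5,0,0,0],[0,0,-1.5,0,0,0],[0,0,-1.5,0,0,0],[0,0,0,0,0,0]],
])

```text
time: 2.98
tool_pos: [0.4376, 0.2417, 0.2771]
tool_rot: [0.7, -0.082, 0.705, 0.081]
contact_force: [-1.0, 0.5, 0.3]
gripper_width: 0.002
```

```bash
python3 - <<'E'
from h import *
np.set_printoptions(precision=4,suppress=True)
M=T(); print(M,manip.state()['joint_pos'])
save('w1.png',manip.grab_frame('wrist')); 
print(proj('wrist',[.440,.2407,.069],M),proj('wrist',M[:3,3]+M[:3,0]*.173,M))
im=manip.grab_frame('side');save('s1.png',im)
E
```

```text
[[-0.0069 -0.2281  0.9736  0.4376]
 [-0.0025  0.9736  0.2281  0.2417]
 [-1.     -0.0009 -0.0073  0.2771]
 [ 0.      0.      0.      1.    ]] [ 0.3556 -0.1326  2.0138  0.0001  1.2677 -1.4453]
[314.1351 237.4029] [315.956  257.1255]
```

View pics/w1.png

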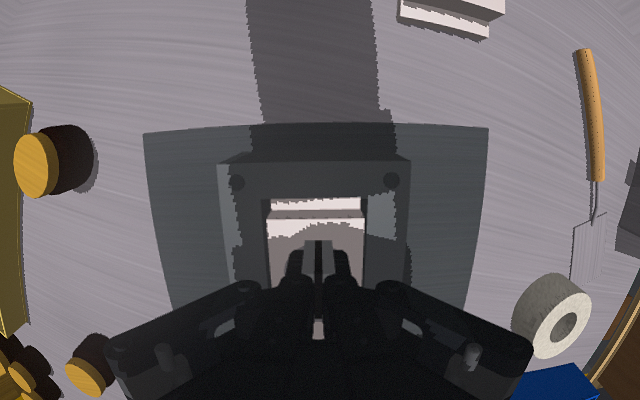

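View pics/s1.png

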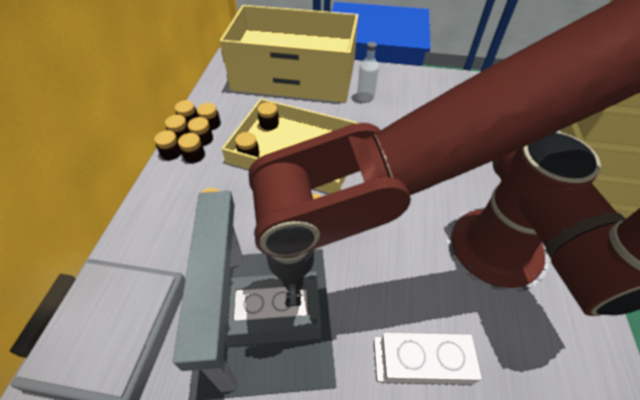

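Emit:
send_rows([
  [[0.1,-0.1,-0.7,0,0,0],[0.1,0,-0.7,0,0,0],[0,0,-0.7,0,0,0],[0,0,-0.7,0,0,0],[0,0,-0.4,0,0,0],[0,0,-0.3,0,0,0],[0,0,-0.3,0,0,0],[0,0,-0.3,0,0,0],[0,0,-0.3,0,0,0],[0,0,-0.3,0,0,0],[0,0,-0.3,0,0,0]],
])

```text
time: 4.0
tool_pos: [0.4408, 0.2415, 0.2316]
tool_rot: [0.703, -0.081, 0.702, 0.081]
contact_force: [0.3, 0.1, 0.5]
gripper_width: -0.007
```

```bash
python3 - <<'E'
from h import *
save('w2.png',manip.grab_frame('wrist')); s=manip.state(); print(s['tool_pos'],s['contact_force'])
save('s2.png',manip.grab_frame('side')[200:360,180:380])
E
```

```text
[0.4405474  0.24139036 0.23084278] [ 0.04678547 -0.59802639 -0.5678475 ]
```

View pics/w2.png

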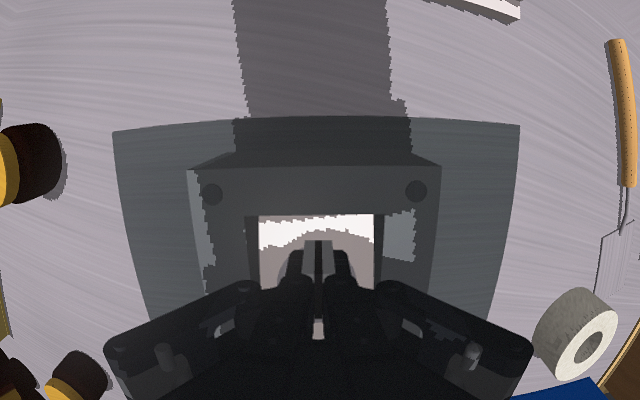

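View pics/s2.png

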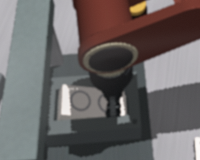

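Already being tipped (the step end is sunk below the near rim). I'll press another 1 cm, then retreat up and towards the −x side.

Emit:
send_rows([
  [[0,0,-0.3,0,0,0],[0,0,-0.3,0,0,0],[0,0,-0.3,0,0,0],[0,0,0,0,0,0],[0,0,0,0,0,0],[0,0,1,0,0,0],[0,0,2,0,0,0],[0,0,2,0,0,0],[0,0,2,0,0,0],[0,0,2,0,0,0],[0,0,2,0,0,0],[0,0,2,0,0,0]],
])

```text
time: 5.1
tool_pos: [0.4406, 0.2414, 0.3537]
tool_rot: [0.703, -0.081, 0.702, 0.081]
contact_force: [-0.3, 0.4, 0.5]
gripper_width: -0.0
```

```bash
python3 - <<'E'
from h import *
np.set_printoptions(precision=4,suppress=True)
M=T(); save('w3.png',manip.grab_frame('wrist')); print(M)
for q in ['insert_center','insert_raised','nest']:
  for d in manip.landmark_of(q,'wrist'): print(q,d['confidence'],tw('wrist',d['centre'],M))
im=manip.grab_frame('side')
for q in ['insert_center','insert_raised','nest']:
  for d in manip.landmark_of(q,'side'): print(q,d['confidence'],tw('side',d['centre']))
save('s3.png',cv2.resize(im[200:400,160:400],None,fx=2.5,fy=2.5))
E
```

```text
[[ 0.0003 -0.2282  0.9736  0.4406]
 [ 0.0001  0.9736  0.2282  0.2414]
 [-1.      0.0001  0.0003  0.3537]
 [ 0.      0.      0.      1.    ]]
insert_center 0.6 [0.4798 0.252  0.0525]
insert_raised 0.5 [ 0.4448 -0.0084  0.0001]
insert_center 0.81 [0.4796 0.2476 0.0534]
insert_center 0.69 [0.1751 0.292  0.0253]
insert_raised 0.96 [0.1092 0.2806 0.0241]
insert_raised 0.66 [0.5229 0.2624 0.0806]
nest 0.68 [ 0.4836  0.251  -0.0018]
```

View pics/w3.png

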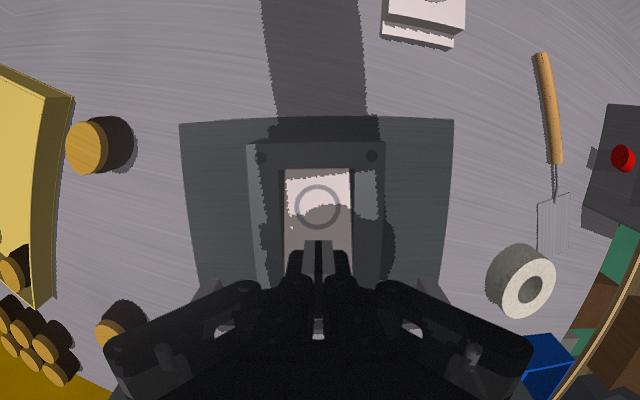

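View pics/s3.png

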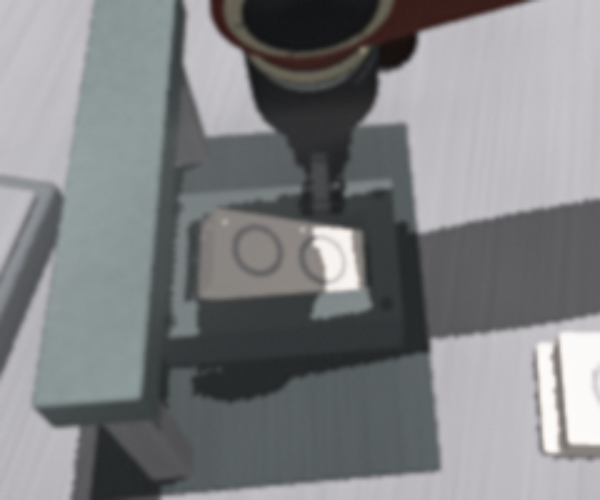

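Emit:
send_rows([
  [[-0.68,-0.16,-0.3,0.0133,-0.0567,0],[-0.68,-0.16,-0.3,0.0133,-0.0567,0],[-0.68,-0.16,-0.3,0.0133,-0.0567,0],[-0.68,-0.16,-0.4,0.0133,-0.0567,0],[-0.68,-0.16,-0.4,0.0133,-0.0567,0],[-0.68,-0.16,-0.6,0.0133,-0.0567,0],[-0.68,-0.16,-0.7,0.0133,-0.0567,0],[-0.68,-0.16,-0.8,0.0133,-0.0567,0],[-0.68,-0.16,-0.8,0.0133,-0.0567,0],[-0.68,-0.16,-0.8,0.0133,-0.0567,0],[-0.68,-0.17,-0.8,0.0133,-0.0567,0],[-0.68,-0.17,-0.6,0.0133,-0.0567,0]],
], fingers=0)

```text
time: 6.5
tool_pos: [0.3583, 0.2218, 0.2826]
tool_rot: [0.9, -0.049, 0.42, 0.104]
contact_force: [-0.5, -1.7, 0.2]
gripper_width: 1.001
```

Emit:
send_rows([
  [[0,0,0,0,0,0],[0,0,0,0,0,0]],
])

```text
time: 6.67
tool_pos: [0.3585, 0.2219, 0.2833]
tool_rot: [0.9, -0.049, 0.421, 0.104]
contact_force: [0.2, -0.1, -0.3]
gripper_width: 0.997
```

```bash
python3 - <<'E'
from h import *
np.set_printoptions(precision=4,suppress=True)
M=T(); im=manip.grab_frame('wrist');save('w4.png',im); print(M)
for q in ['insert_center','insert_raised','nest','nest_bridge']:
  for d in manip.landmark_of(q,'wrist'): print(q,d['confidence'],tw('wrist',d['centre'],M))
E
```

```text
[[ 0.6238 -0.2285  0.7475  0.3585]
 [ 0.1461  0.9735  0.1757  0.2219]
 [-0.7678 -0.0003  0.6407  0.2833]
 [ 0.      0.      0.      1.    ]]
insert_center 0.89 [0.477  0.2514 0.0499]
insert_raised 0.78 [0.532  0.2602 0.0783]
```

View pics/w4.png

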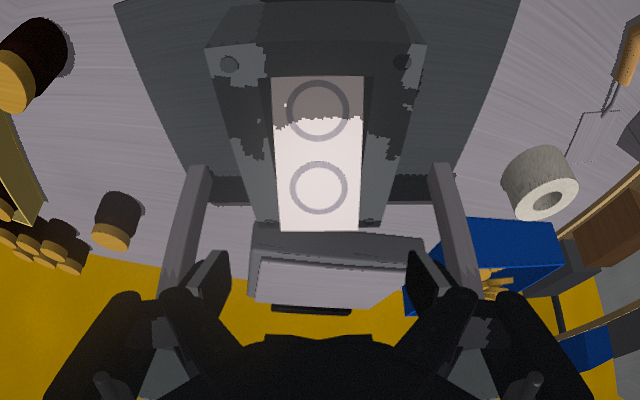

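Emit:
send_rows([
  [[0.9,0.2,-1.0,0,0,0],[0.9,0.2,-1.0,0,0,0],[0.9,0.2,-1.0,0,0,0],[0.9,0.2,-1.0,0,0,0],[0.9,0.2,-1.0,0,0,0],[0.9,0.2,-1.0,0,0,0],[0.5,0.1,-0.6,0,0,0],[0,0,0,0,0,0],[0,0,0,0,0,0]],
])

```text
time: 7.67
tool_pos: [0.4185, 0.2351, 0.2186]
tool_rot: [0.9, -0.048, 0.42, 0.104]
contact_force: [-0.6, 0.3, 0.7]
gripper_width: 1.001
```

```bash
python3 - <<'E'
from h import *
np.set_printoptions(precision=4,suppress=True)
M=T(); im=manip.grab_frame('wrist');save('w5.png',im); print(M,manip.state()['contact_force'])
im=manip.grab_frame('side');save('s5.png',cv2.resize(im[200:400,160:400],None,fx=2.5,fy=2.5))
E
```

```text
[[ 0.6256 -0.2279  0.7461  0.4185]
 [ 0.1464  0.9737  0.1746  0.2351]
 [-0.7663  0.      0.6425  0.2186]
 [ 0.      0.      0.      1.    ]] [-0.2284  0.0951  0.1673]
```

View pics/w5.png

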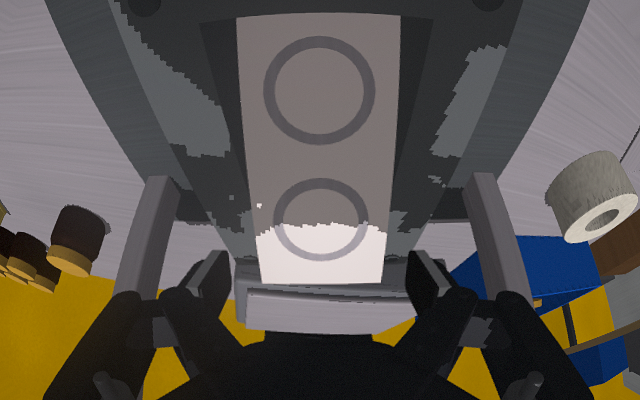

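View pics/s5.png

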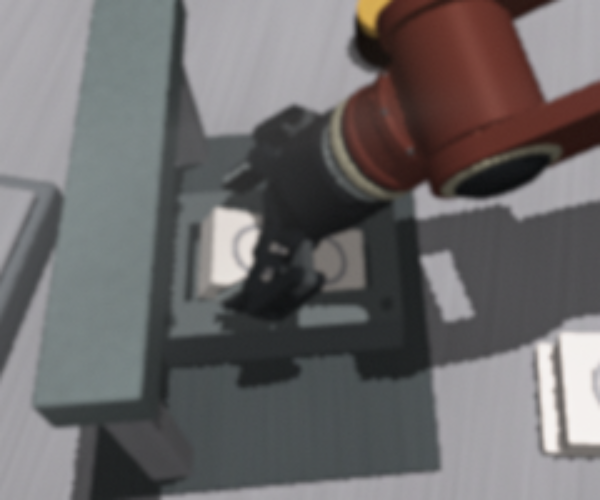

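Emit:
send_rows([
  [[0.1,0,-0.3,0,0,0],[0.1,0.1,-0.3,0,0,0],[0.1,0,-0.3,0,0,0],[0,0,0,0,0,0],[0,0,0,0,0,0]],
])

```text
time: 8.18
tool_pos: [0.421, 0.236, 0.2094]
tool_rot: [0.9, -0.049, 0.42, 0.104]
contact_force: [-0.1, 0.0, -0.5]
gripper_width: 0.999
```

```bash
python3 - <<'E'
from h import *
np.set_printoptions(precision=4,suppress=True)
M=T(); im=manip.grab_frame('wrist');save('w6.png',im[150:350,130:520]); print(M[:3,3],manip.state()['contact_force'])
im=manip.grab_frame('side');save('s6.png',cv2.resize(im[260:350,200:330],None,fx=5,fy=5,interpolation=2))
E
```

```text
[0.421  0.236  0.2094] [-0.2613 -0.2159 -0.2896]
```

View pics/w6.png

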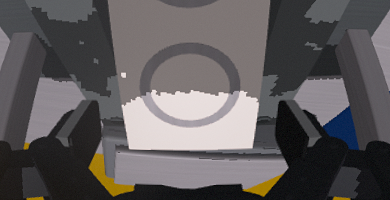

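View pics/s6.png

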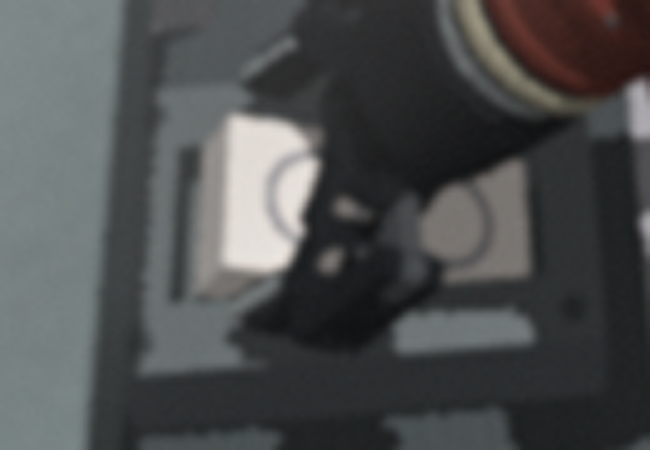

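Emit:
send_rows([
  [[0.2,0.05,-0.2,0,0,0],[0.2,0.05,-0.2,0,0,0],[0,0,0,0,0,0]],
])

```text
time: 8.53
tool_pos: [0.4254, 0.2371, 0.2054]
tool_rot: [0.9, -0.048, 0.42, 0.104]
contact_force: [-0.8, 0.3, -0.6]
gripper_width: 0.999
```

Emit:
send_rows([
  [[0,0,0,0,0,0],[0,0,0,0,0,0],[0,0,0,0,0,0],[0,0,0,0,0,0],[0,0,0,0,0,0],[0,0,0,0,0,0]],
], fingers=1)

```text
time: 9.03
tool_pos: [0.425, 0.2371, 0.2057]
tool_rot: [0.9, -0.048, 0.42, 0.104]
contact_force: [-3.1, 0.5, 2.6]
gripper_width: 0.69
```

```bash
python3 - <<'E'
from h import *
np.set_printoptions(precision=4,suppress=True)
M=T(); im=manip.grab_frame('wrist');save('w7.png',im); s=manip.state();print(M[:3,3],s['contact_force'],s['gripper_width']*85)
im=manip.grab_frame('side');save('s7.png',cv2.resize(im[260:350,200:330],None,fx=5,fy=5,interpolation=2))
E
```

```text
[0.425  0.2371 0.2057] [-2.6437 -1.0026  2.0699] 58.28886712783807
```

View pics/w7.png

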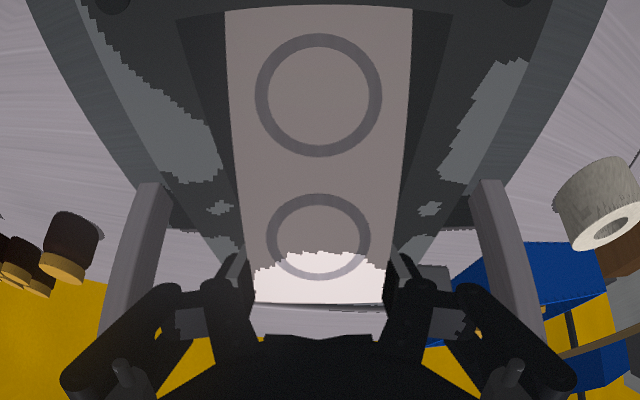

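View pics/s7.png

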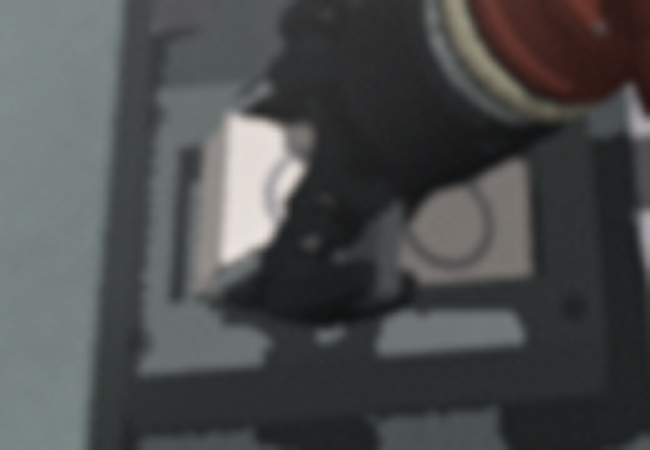

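Emit:
send_rows([
  [[0,0,0.3,0,0,0],[0,0,0.5,0,0,0],[0,0,0.6,0,0,0],[0,0,0.7,0,0,0],[0,0,0.8,0,0,0],[0,0,0.8,0,0,0],[0,0,0.8,0,0,0],[0,0,0.8,0,0,0],[0,0,0.8,0,0,0],[0,0,0.8,0,0,0],[0,0,0.6,0,0,0],[0,0,0,0,0,0]],
])

```text
time: 10.13
tool_pos: [0.4258, 0.2373, 0.2829]
tool_rot: [0.901, -0.048, 0.418, 0.104]
contact_force: [-0.3, -0.1, -2.5]
gripper_width: 0.686
```

```bash
python3 - <<'E'
from h import *
np.set_printoptions(precision=4,suppress=True)
M=T(); im=manip.grab_frame('wrist');save('w8.png',im); s=manip.state();print(M[:3,3],s['contact_force'],s['ft_torque'],s['gripper_width']*85)
im=manip.grab_frame('side');save('s8.png',cv2.resize(im[200:350,160:360],None,fx=3.5,fy=3.5,interpolation=2))
E
```

```text
[0.4258 0.2373 0.2829] [-0.0953 -0.0883 -3.2213] [-0.0681  0.4764  0.002 ] 58.917224164493874
```

View pics/w8.png

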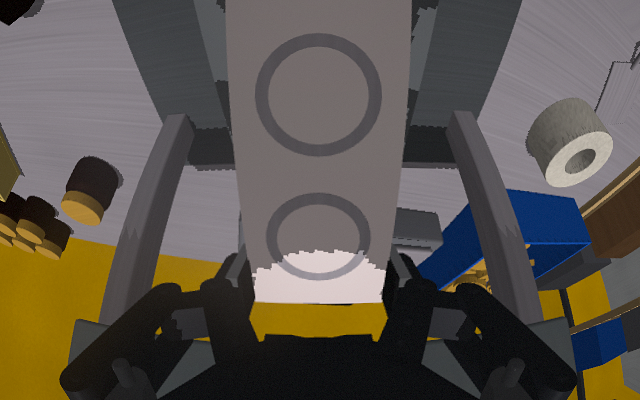

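View pics/s8.png

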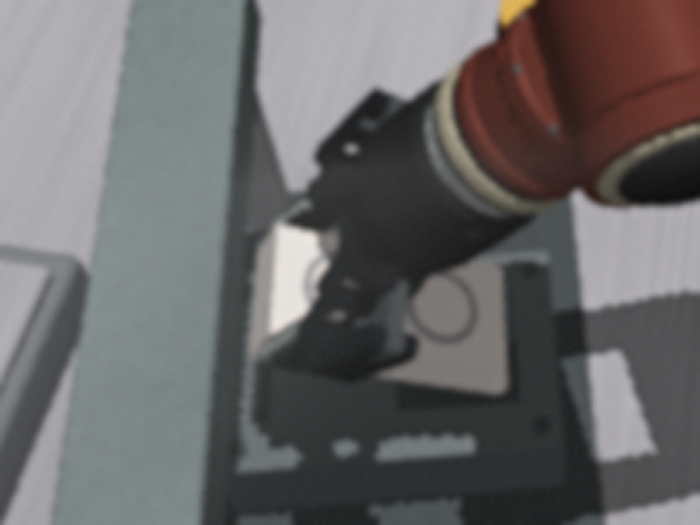

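Emit:
send_rows([
  [[-0.8,-0.2,0,0,0,0],[-1.4,-0.3,0,0,0,0],[-1.6,-0.4,0,0,0,0],[-1.6,-0.4,0,0,0,0],[-1.4,-0.3,0.4,0,0,0],[-0.8,-0.2,0.8,0,0,0],[0,0,1.1,0,0,0],[0,0,1.1,0,0,0],[0,0,1.1,0,0,0],[0,0,0.8,0,0,0],[0,0,0.3,0,0,0]],
])

```text
time: 11.15
tool_pos: [0.35, 0.2193, 0.3395]
tool_rot: [0.901, -0.048, 0.418, 0.104]
contact_force: [1.1, -0.9, -3.1]
gripper_width: 0.691
```

Emit:
send_rows([
  [[0.5,-1.0,0,-0.0096,0.0411,0],[0.9,-1.8,0,-0.0096,0.0411,0],[1.0,-2.0,0,-0.0096,0.0411,0],[1.0,-2.0,0,-0.0096,0.0411,0],[1.0,-2.0,0,-0.0096,0.0411,0],[1.0,-2.0,0,-0.0096,0.0411,0],[1.0,-2.0,0,-0.0096,0.0411,0],[1.0,-2.0,0,-0.0096,0.0411,0],[1.0,-2.0,0,-0.0096,0.0411,0],[1.0,-2.0,0,-0.0096,0.0411,0],[0.9,-1.8,0,-0.0096,0.0411,0],[0.5,-1.0,0,-0.0096,0.0411,0]],
])

```text
time: 12.15
tool_pos: [0.4584, 0.001, 0.3369]
tool_rot: [0.766, -0.073, 0.632, 0.088]
contact_force: [0.3, -0.4, -2.2]
gripper_width: 0.689
```

```bash
python3 - <<'E'
from h import *
np.set_printoptions(precision=4,suppress=True)
M=T(); im=manip.grab_frame('wrist');save('w9.png',im); s=manip.state();print(M,s['contact_force'],s['gripper_width']*85,s['joint_pos'])
im=manip.grab_frame('scene');save('c9.png',im)
E
```

```text
[[ 0.1853 -0.226   0.9564  0.4584]
 [ 0.0423  0.9741  0.222   0.001 ]
 [-0.9818 -0.0006  0.19    0.3369]
 [ 0.      0.      0.      1.    ]] [-1.019  -1.5909 -3.257 ] 58.3985422311085 [-0.1788 -0.3662  2.1025  0.0773  1.231  -1.9963]
```

View pics/w9.png

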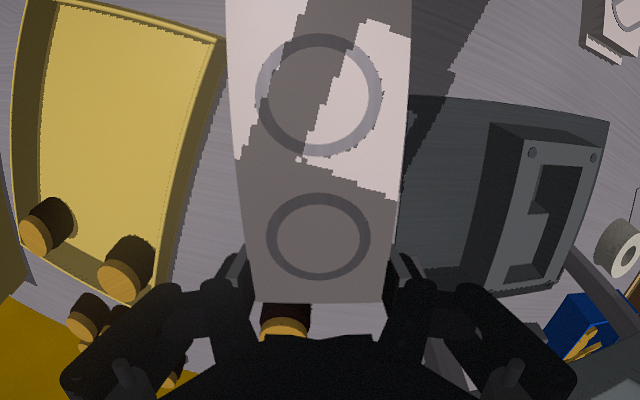

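View pics/c9.png

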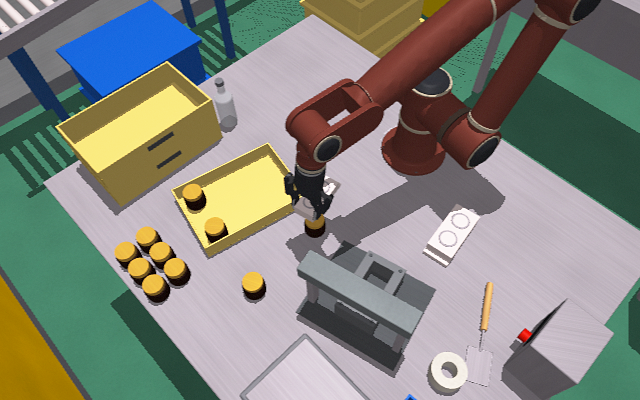

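Emit:
send_rows([
  [[0.2,-1.0,0,0,0,-0.033],[0.4,-1.9,0,0,0,-0.033],[0.4,-2.1,0,0,0,-0.033],[0.4,-2.2,0,0,0,-0.033],[0.5,-2.3,0,0,0,-0.033],[0.5,-2.3,0,0,0,-0.033],[0.5,-2.3,0,0,0,-0.033],[0.4,-2.2,0,0,0,-0.033],[0.4,-2.1,0,0,0,-0.033],[0.4,-2.1,-0.5,0,0,-0.033],[0.4,-1.9,-1.0,0,0,-0.033],[0.2,-1.1,-1.0,0,0,-0.033]],
])

```text
time: 13.25
tool_pos: [0.5046, -0.2335, 0.3122]
tool_rot: [0.77, 0.053, 0.632, -0.066]
contact_force: [-0.7, 1.0, -3.9]
gripper_width: 0.691
```

```bash
python3 - <<'E'
from h import *
np.set_printoptions(precision=4,suppress=True)
M=T(); im=manip.grab_frame('wrist');save('w10.png',im); s=manip.state();print(M,s['contact_force'],s['gripper_width']*85)
for q in ['insert_center','insert_press','crate','jar_a']:
  for d in manip.landmark_of(q,'wrist'): print(q,d['confidence'],tw('wrist',d['centre'],M))
im=manip.grab_frame('side');save('s10.png',im)
E
```

```text
[[ 0.1913  0.1685  0.967   0.5046]
 [-0.0338  0.9857 -0.1651 -0.2335]
 [-0.9809 -0.0011  0.1943  0.3122]
 [ 0.      0.      0.      1.    ]] [-2.251  -1.4994 -5.1265] 58.15058505990317
insert_center 0.95 [ 0.4763 -0.2305  0.1529]
insert_center 0.36 [ 0.4301 -0.2198  0.1654]
insert_press 0.65 [ 0.4342 -0.2216  0.1646]
jar_a 0.75 [ 0.695   0.0147 -0.0046]
jar_a 0.64 [ 0.4472 -0.009  -0.0008]
```

View pics/w10.png

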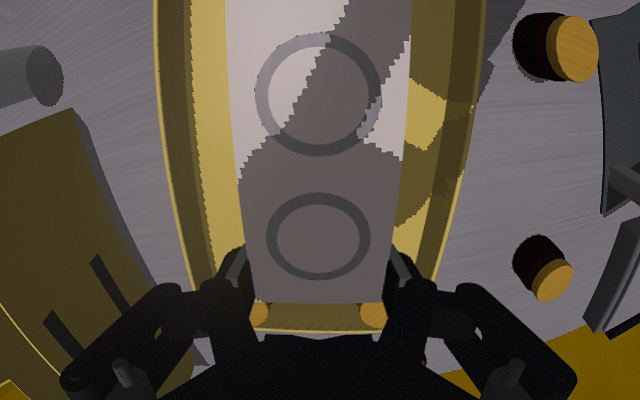

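View pics/s10.png

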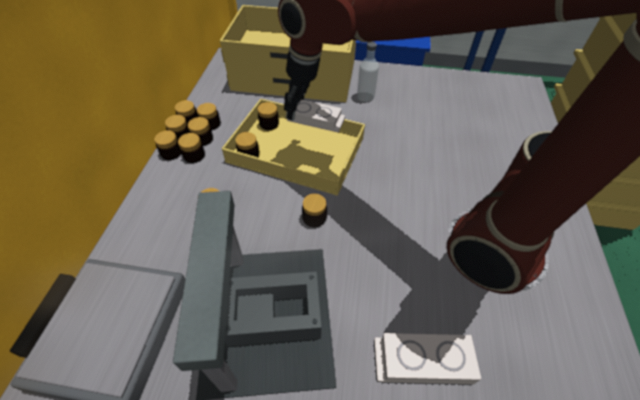

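Emit:
send_rows([
  [[0,0,-0.5,0,0,0],[0,0,-1.0,0,0,0],[0,0,-1.2,0,0,0],[0,0,-1.3,0,0,0],[0,0,-1.3,0,0,0],[0,0,-1.3,0,0,0],[0,0,-1.3,0,0,0],[0,0,-1.3,0,0,0],[0,0,-1.2,0,0,0],[0,0,-0.8,0,0,0],[0,0,-0.5,0,0,0],[0,0,0,0,0,0]],
])

```text
time: 14.55
tool_pos: [0.5037, -0.2317, 0.1931]
tool_rot: [0.768, 0.053, 0.635, -0.063]
contact_force: [0.1, -0.0, -3.5]
gripper_width: 0.683
```

```bash
python3 - <<'E'
from h import *
np.set_printoptions(precision=4,suppress=True)
M=T(); s=manip.state();print(M[:3,3],s['contact_force'],s['ft_torque'])
manip.grab_frame('wrist')
for q in ['insert_center','insert_press']:
  for d in manip.landmark_of(q,'wrist'): print(q,d['confidence'],tw('wrist',d['centre'],M))
im=manip.grab_frame('side');save('s11.png',cv2.resize(im[80:200,210:380],None,fx=4,fy=4,interpolation=2))
E
```

```text
[ 0.5037 -0.2317  0.1931] [ 0.1424 -0.0407 -3.5008] [-0.0005  0.0969 -0.0079]
insert_center 0.85 [ 0.4757 -0.2263  0.03  ]
insert_press 0.73 [ 0.4355 -0.2157  0.0479]
```

View pics/s11.png

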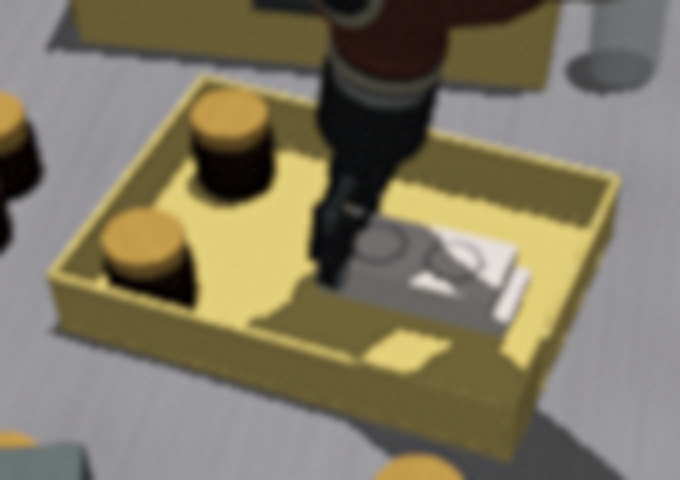

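Well inside the walls, about 1 cm above the floor. I'll lower slowly until the floor takes the weight.

Emit:
send_rows([
  [[0,0,-0.2,0,0,0],[0,0,-0.2,0,0,0],[0,0,-0.2,0,0,0],[0,0,-0.2,0,0,0],[0,0,-0.2,0,0,0],[0,0,0,0,0,0],[0,0,0,0,0,0]],
])

```text
time: 15.33
tool_pos: [0.504, -0.2318, 0.1844]
tool_rot: [0.769, 0.053, 0.634, -0.064]
contact_force: [0.1, 0.6, -3.8]
gripper_width: 0.687
```

Emit:
send_rows([
  [[0,0,-0.1,0,0,0],[0,0,-0.1,0,0,0],[0,0,-0.1,0,0,0],[0,0,0,0,0,0],[0,0,0,0,0,0]],
])

```text
time: 15.75
tool_pos: [0.5041, -0.2319, 0.1816]
tool_rot: [0.769, 0.053, 0.634, -0.064]
contact_force: [-0.7, 0.3, -3.8]
gripper_width: 0.689
```

Emit:
send_rows([
  [[0,0,-0.1,0,0,0],[0,0,-0.1,0,0,0],[0,0,0,0,0,0],[0,0,0,0,0,0]],
])

```text
time: 16.08
tool_pos: [0.5046, -0.2322, 0.1813]
tool_rot: [0.769, 0.053, 0.634, -0.064]
contact_force: [-4.8, 2.2, 7.2]
gripper_width: 0.688
```

Emit:
send_rows([
  [[0,0,0,0,0,0],[0,0,0,0,0,0],[0,0,0,0,0,0],[0,0,0,0,0,0],[0,0,0,0,0,0],[0,0,0,0,0,0]],
], fingers=0)

```text
time: 16.58
tool_pos: [0.5042, -0.2319, 0.1797]
tool_rot: [0.769, 0.053, 0.634, -0.064]
contact_force: [0.4, 0.1, 0.6]
gripper_width: 0.998
```

```bash
python3 - <<'E'
from h import *
s=manip.state();print(s['contact_force'],s['gripper_width'],T())
save('w12.png',manip.grab_frame('wrist'))
E
```

```text
[0.37604655 0.13974573 0.61903473] 0.9975022006827768 [[ 1.88650396e-01  1.65155763e-01  9.68057128e-01  5.04183704e-01]
 [-3.11026360e-02  9.86267374e-01 -1.62201395e-01 -2.31931909e-01]
 [-9.81551656e-01  4.90228806e-04  1.91196510e-01  1.79656187e-01]
 [ 0.00000000e+00  0.00000000e+00  0.00000000e+00  1.00000000e+00]]
```

View pics/w12.png

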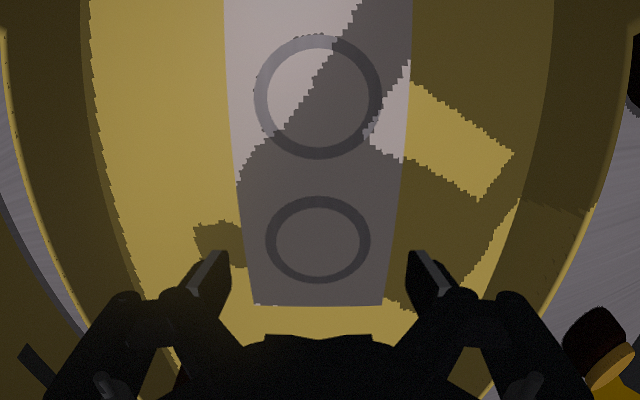

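Released, fingers clear on both sides. Withdraw back along the tool axis.

Emit:
send_rows([
  [[-0.1,0,0.5,0,0,0],[-0.2,0,1.0,0,0,0],[-0.3,0.05,1.5,0,0,0],[-0.3,0.05,1.5,0,0,0],[-0.4,0.05,2.0,0,0,0],[-0.4,0.05,2.0,0,0,0],[-0.4,0.05,2.0,0,0,0],[-0.4,0.05,2.0,0,0,0],[-0.4,0.05,2.0,0,0,0],[-0.2,0,1.0,0,0,0],[0,0,0,0,0,0],[0,0,0,0,0,0]],
])

```text
time: 17.63
tool_pos: [0.4731, -0.2284, 0.3353]
tool_rot: [0.77, 0.053, 0.633, -0.064]
contact_force: [-0.2, 0.0, -1.0]
gripper_width: 1.001
```

```bash
python3 - <<'E'
from h import *
np.set_printoptions(precision=4,suppress=True)
M=T(); s=manip.state(); print(M[:3,3],s['contact_force'],s['joint_vel'])
manip.grab_frame('wrist')
for q in ['insert_center','insert_press','insert_raised','jar_a']:
  for d in manip.landmark_of(q,'wrist'): print('w',q,d['confidence'],tw('wrist',d['centre'],M))
im=manip.grab_frame('side')
for q in ['insert_center','insert_press','jar_a']:
  for d in manip.landmark_of(q,'side'): print('s',q,d['confidence'],tw('side',d['centre']))
save('s13.png',cv2.resize(im[60:240,160:380],None,fx=3.3,fy=3.3,interpolation=2))
im=manip.grab_frame('scene');save('c13.png',im)
for q in ['jar_a']:
  for d in manip.landmark_of(q,'scene'): print('c',q,d['confidence'],tw('scene',d['centre']))
E
```

```text
[ 0.4731 -0.2284  0.3353] [-0.2162  0.0071 -1.044 ] [ 0.0001  0.0318  0.0289  0.0002 -0.0016  0.0011]
w insert_center 0.71 [ 0.4783 -0.2271  0.0166]
w insert_press 0.69 [ 0.4341 -0.2192  0.0348]
w insert_press 0.45 [ 0.6967  0.0154 -0.002 ]
w insert_raised 0.69 [ 0.5391 -0.2356  0.0198]
w jar_a 0.71 [ 0.6939  0.0146 -0.0005]
w jar_a 0.68 [ 0.4486 -0.0069 -0.0012]
w jar_a 0.56 [ 0.6716 -0.1916  0.0032]
s insert_center 0.93 [0.1737 0.2949 0.0216]
s insert_center 0.83 [ 0.4763 -0.2293  0.0206]
s insert_press 0.89 [0.2356 0.3009 0.0394]
s insert_press 0.83 [ 0.4303 -0.2234  0.0386]
s jar_a 0.71 [ 0.6601 -0.192   0.0032]
s jar_a 0.64 [ 0.4475 -0.0119 -0.0011]
s jar_a 0.59 [ 0.6383 -0.3334  0.006 ]
c jar_a 0.98 [ 0.7035  0.0078 -0.0061]
c jar_a 0.95 [ 0.6434 -0.3352  0.0058]
c jar_a 0.95 [ 0.4443 -0.0169 -0.0004]
c jar_a 0.77 [ 0.6682 -0.1974  0.0055]
```

View pics/s13.png

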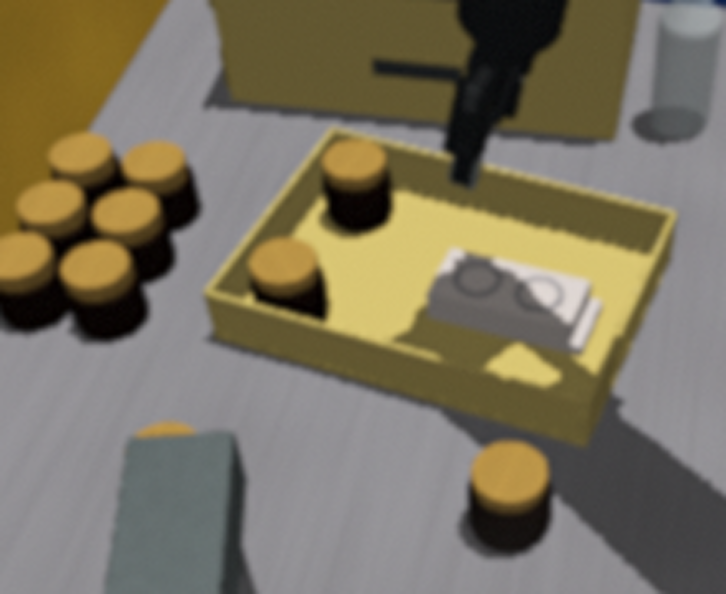

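View pics/c13.png

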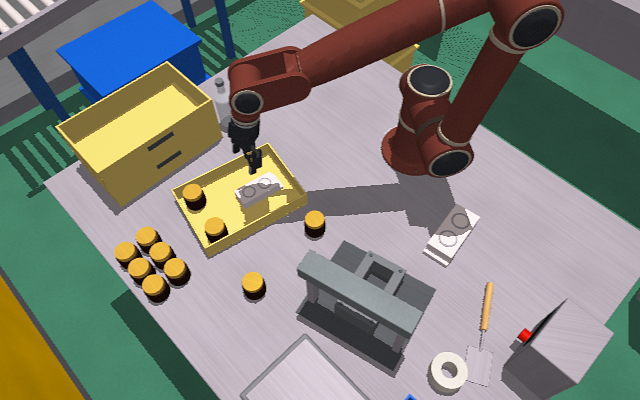

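The insert lies flat on the crate floor with its rings up, all the jars are in place and the gripper is clear of everything.

```bash
python3 -c "
from plant import manip
print(manip.job_done())"
```

```text
the job is handed in; nothing more can be done
None
```

The white insert is on the crate floor, flat and right way up, and I handed the job in at about 18 s of the 61 s allowed. `job_done()` gave no verdict.

I pressed the stepped end until the insert tipped and stayed up by itself with the fingers off it. I then gripped the raised end with the tool leaned 40°, lifted it 77 mm and moved away towards −x. After levelling the insert I lowered it until I felt the floor (about 7 N) and released it.

Last checks:
- **Insert:** the side camera puts its centre 20.6 mm above the table and the wrist camera 16.6 mm; 20 mm is expected when it lies flat. It is well inside the walls, with the rings up.
- **Jars:** all four stand upright, within about 5 mm of where the scene camera first saw them.
- **Robot:** the gripper is open and clear, and about 1 N shows on the wrist.

Nothing failed. The main disagreement was 1–4 mm between cameras, which is within their stated accuracy; one reading of the raised grip spot was off by about 9 mm. Twice the networks reported a jar as an insert spot, with confidence of 0.5 or less, and I ignored those.

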